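Close the sample tub and snap its spout cap on

TASK

Flip the open hinged lid of the sample tub right over onto the tub so that its spout stands up on top, then fetch the ribbed snap cap and press it straight down onto the spout until it clicks, and on until it is fully home on the rubber seat. Finish while still holding the cap down: the program ends with the robot pressing firmly on the cap (about 10 N), not letting go. Leave the flat jar lid, the vial and the jug where they are.

Things in the scene. Friction and masses are not known exactly. Their poses are not given: they have to be found in the camera images.
- tub: Clear open sample tub, 110 (x) x 100 (y) mm, rim 75 mm above the bench, fixed in an aluminium bracket with a 150 x 120 x 8 mm base plate. Origin: centre of the underside, on the bench; z up; the hinge is along its x axis on its +y edge. It does not move.
- lid (a joint): Angle of the white lid about its hinge, rad: 0 = shut on the tub, 3.14 = opened right back, flat. It starts at 2.6 to 3.1, inside face up, spout hanging beneath. The hinge is slightly stiff (0.1 N m, under 2 N at the tab): the lid stays where it is left. The lid is a plate 114 x 104 x 6 mm, from 2 to 106 mm from the hinge.
- hinge (a point): Middle of the hinge axis, 75 mm above the bench, 53 mm to the tub's +y side of its centre. Axes are the lid's: x along the hinge (same direction as the tub's x), -y from the hinge to the lid's free edge, z out of its outer face, the one with the spout. With the lid shut they are parallel to the tub's; opening turns the lid about -x.
- tab (a point): Grip point of the pinch tab on the lid's free edge, 136 mm from the hinge in the lid's -y and 4 mm in its z. The tab is 14 mm wide (along the hinge), 8 mm thick, and sticks out from 106 to 150 mm from the hinge. Pinched across its width (fingers closing along the hinge axis) it pivots between the fingers as the lid is swung over. Axes as hinge.
- spout_tip (a point): Top end of the spout, on its axis. The spout is a white stud of 18 mm diameter standing 25 mm out of the lid's outer face, its last 5 mm tapering to 11 mm; its axis is 54 mm from the hinge in the lid's -y. Four sprung bumps around it (out to 12 mm from the axis, 12.5 mm above the plate) make the snap. Axes as hinge: z points out of the spout.
- spout_seat (a point): On the spout's axis, at the upper face of the rubber seat where the cap's rim rests when home: 84 mm above the bench with the lid shut, 22 mm below spout_tip. A cap pressed on meets the bumps about 14 mm above the seat, needs about 5 to 8 N to pass them, then the force drops with a click and it runs down to the seat. Axes as hinge.
- seat: Black rubber ring around the foot of the spout, 33 mm diameter, 3 mm thick, carried by the lid; it gives about 1 mm under 6 N and is then firm. Origin: on the spout's axis at the ring's underside, on the plate's outer face.
- cap: Grey ribbed snap cap: a cylinder of 34 mm outer diameter (36 over the ribs), 34 mm tall, about 25 g, closed at the top, standing mouth down on the bench. Hollow: 26 mm deep, mouth 20.4 mm in diameter with an inner lip 4.5 mm high and a wider groove above. Origin: centre of its mouth rim; z up through its closed top.
- jar_lid: Bystander: flat aluminium jar lid, 62 mm diameter, 16 mm tall. Origin: centre of its underside.
- vial: Bystander: small glass vial with a black cap, 34 mm diameter, 62 mm tall, upright. Origin: centre of its underside.
- jug: Bystander: clear plastic jug, 110 mm across the rim, 120 mm tall, with a handle to its +y side. Origin: centre of its underside.
Things that resemble listed ones, but are neither listed nor needed, are in the scene too. There is more than one size of the cap; the job needs the smaller. What is shaped like the tub but orange is not meant.

How it is judged (in metres and radians):
On the way, in this order (a step that is already met when the one before it is completed fails the run):
1. the lid is flipped over and shut on the tub, spout up (value of joint lid below 0.1 rad), for 0.2 s.
2. the cap has clicked past the bumps and is home on the seat (value of joint lid below 0.08 rad and horizontal distance between cap and spout_seat below 0.004 m and z of cap in the frame of spout_seat between -0.004 and 0.002 m and angle between the z axis of cap and the z axis of spout_seat, either way round below 0.12 rad and angle between cap's own z axis and vertical below 0.3 rad), for 0.2 s.
At the end, for the whole second after the job is handed in: The lid is shut (within 0.08 rad), the cap is upright on the spout, its rim within 2 mm of the seat and its axis within 4 mm of the spout's, and the robot is still touching the cap and pressing it onto the rubber seat with more than 4 N all through the last second (all of step 2 and contact force between cap and seat above 4 N and contact force between any of the fingers, the arm and cap above 3 N); the arm keeps its last pose, push and grip.
It fails at once if the jar lid is disturbed (moved more than 25 mm) (distance of jar_lid from where it was at the start of the episode above 0.025 m).
It fails at once if the vial is disturbed (moved more than 25 mm) (distance of vial from where it was at the start of the episode above 0.025 m).
It fails at once if the jug is disturbed (moved more than 25 mm) (distance of jug from where it was at the start of the episode above 0.025 m).
It also fails if it takes over 58 s, if anything falls off the work surface, if the arm or the gripper's body presses on something with over 40 N, if the wrist force passes 120 N, or if a joint passes its speed limit or range.

ROBOT

A 6-joint arm with a two-finger parallel gripper is mounted at the origin on the work surface. World frame = base frame: x ahead of the robot, y to its left, z up, the work surface at z = 0. Lengths are in mm, angles in rad, forces in N, time in s.
With the tool pointing down it reaches from about 350 to 875 mm from the base axis. Payload 4.2 kg.
Tool frame: the origin (TCP) lies on the centre line of the jaws, within the pads' length; the fingertips stand 17 mm ahead of it and the grasp point (between the pads) lies 2 mm behind it (arm.tip_reach is the distance from the TCP to the fingertips, in mm); x points along the fingers, y is the direction in which the jaws open and shut, and the axes are right-handed (so a half turn about x gives the same grasp; the last joint's range is limited). The gripper opens to 85 mm and grips with 20 to 120 N. Pads are 22 mm wide; open, the fingers measure 114 mm over their backs; the gripper's body (76 mm by 85 mm) begins 54 mm behind the grasp point. The pads swing forward as they close: fully open they stand 13 mm farther back than shut.
Start: joints at [-0.901, 0.385, 0.008, 0, -1.194, -0.259], TCP at [249.602, -572.973, 248.312] pointing down, gripper open.
Joint ranges: [-3.14, 3.14], [-1.21, 2.06], [-1.07, 1.41], [-3.16, 2.05], [-2.99, -0.16], [-3.1, 3.1]. Speed limits (rad/s): [2.79, 2.79, 3.14, 3.14, 3.14, 3.14].

INTERFACE

Orientations are given as a unit quaternion [x, y, z, w].
In Python, from workcell import arm gives the robot as it stands.
- The arm moves only by the shell command python3 -m creep 'ROWS' [FORCE]. ROWS is JSON, a list of rows, each a list of 3 entries, a list of its own where there are three numbers: the shift along the world's x, y, z in cm, then the turn, a rotation vector about the world's x, y, z in degrees, then the closure, from -1 (fully open) to 1 (shut). A call has 1 to 12 rows; each row shifts and turns the commanded pose from where the row before left it; what a row does not reach is not made up. A row lasts 1/8 s, in which the tool goes at most 62.5 mm and 10.7 degrees, less where a joint would pass 70% of its speed; a pose out of reach is approached as far as the arm can. A call with a gripper value outside its range is refused whole. The fingers move at their own pace and stop on an object; FORCE is the grip in N (left out, the last holds). Time passes only in rows, so rows that do not move let the fingers close. It gives the time, the measured TCP pose, the force and the opening at its end, in the units of the state.
- arm.get_state(): the state, without advancing time (a new reading comes with each control period).
- arm.read_camera(name): name is "scene" or "top"; returns a dict with "color" (384x512x3 uint8, blue, green, red), "range_z" (384x512 float32, mm along the optical axis (not along the pixel's ray), 0 where there is no reading), "camera_matrix" (3x3 intrinsics, pixels), "R" (3x3) and "t" (3): a world point X has camera coordinates R X + t. Camera axes: x right, y down, z forward; pixel columns grow to the right and rows downward; lengths in mm; the calibration is good to about 2 mm. A picture is of the moment at which its call begins.
- arm.sign_off(): hands the job in, once; it reports no verdict.
The state is a dict: "time": time; "joint_pos": joint angles; "joint_vel": joint speeds; "effort": joint torques, N m; "position": TCP position; "eef_rot": TCP orientation; "contact_force": force on the tool from outside, world axes, zero at the start; "ft_torque": the same for the moment, N m; "width": finger opening in mm.
Only numpy, scipy, OpenCV 4.12 (cv2) and the standard library are available. Lean on these libraries where they do the work, as an engineer would, in place of code of your own. Each camera call takes 0.05 s, during which the arm holds its last target. There are 200 camera calls.

## Working session

There is one attempt and no reset: what is moved stays moved. The work goes in short steps, Python scripts to look and compute and a shell command to move; the robot and the scene stay as the last step left them, time stands still between calls to the robot, and variables do not carry over. Pictures are saved under pics/ and viewed, about 8 in all and at most 12, crops included, and the job is handed in when it is done.

```bash
mkdir -p pics; cat > h.py <<'E'
import numpy as np, cv2, pickle
from workcell import arm
def snap(n,f):
    c=arm.read_camera(n); cv2.imwrite('pics/'+f+'.png',c['color']); pickle.dump(c,open('pics/'+f+'.pkl','wb')); return c
def load(f): return pickle.load(open('pics/'+f+'.pkl','rb'))
def pt(c,u,v,d=None):
    if d is None: d=np.median(c['range_z'][v-1:v+2,u-1:u+2])
    K=c['camera_matrix']; p=np.linalg.inv(K)@[u,v,1]*d
    return c['R'].T@(p-c['t'])
def ptz(c,u,v,z):
    a=pt(c,u,v,1.);b=pt(c,u,v,2.);d=b-a; return a+d*(z-a[2])/d[2]
def proj(c,X):
    q=c['camera_matrix']@(c['R']@np.array(X,float)+c['t']); return q[:2]/q[2]
E
python3 - <<'E'
from h import *
a=snap('scene','s0');b=snap('top','t0')
cv2.imwrite('pics/v0.png',cv2.resize(a['color'],(800,600)));cv2.imwrite('pics/v1.png',cv2.resize(b['color'],(800,600)))
s=arm.get_state();print({k:np.round(v,3) for k,v in s.items()})
E
```

```text
{'time': np.float64(0.1), 'joint_pos': array([-0.901,  0.386,  0.007, -0.   , -1.194, -0.259]), 'joint_vel': array([-0.001, -0.002,  0.002,  0.002,  0.001,  0.001]), 'effort': array([-1.0000e-03, -3.9332e+01,  1.8893e+01,  4.1980e+00, -3.0000e-03,
        0.0000e+00]), 'position': array([ 249.401, -572.554,  247.315]), 'eef_rot': array([-0.143,  0.692,  0.145,  0.692]), 'contact_force': array([-0.52 ,  0.147,  0.196]), 'ft_torque': array([-0.022, -0.015, -0.015]), 'width': np.float64(85.755)}
```

View pics/v0.png

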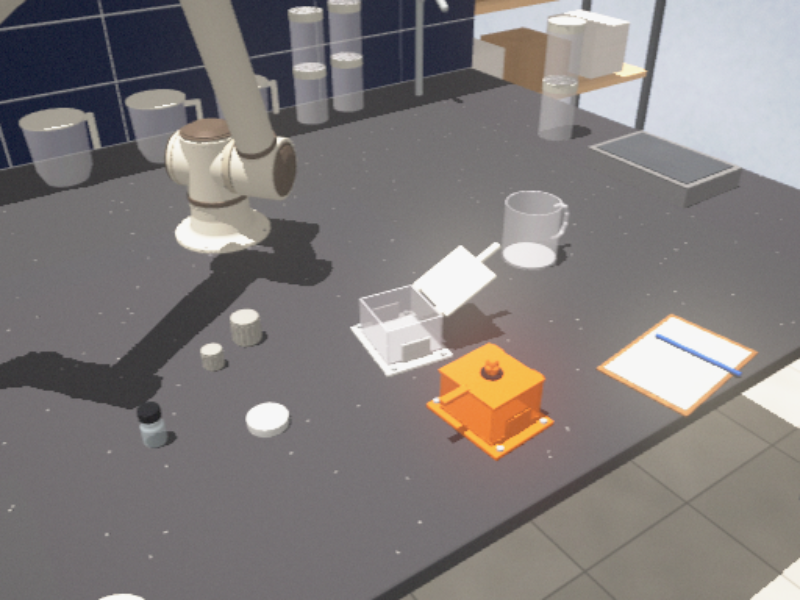

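View pics/v1.png

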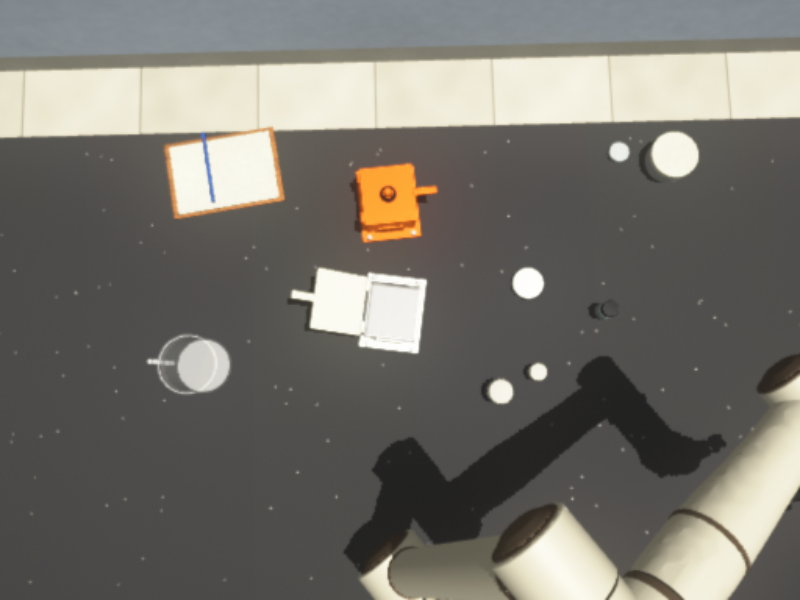

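The top view shows the clear tub at about (395,310) with its lid open to the left and the tab at (300,296). The orange look-alike is at (388,200). There are two cap candidates: (500,391), larger, and (538,371), smaller. The smaller fits the description, and I'll confirm it in an enlarged crop with measurements.

```bash
python3 - <<'E'
from h import *
t=load('t0');s=load('s0')
c1=cv2.resize(t['color'][160:235,175:285],None,fx=5,fy=5,interpolation=cv2.INTER_CUBIC)
c2=cv2.resize(t['color'][220:265,295:360],(550,380),interpolation=cv2.INTER_CUBIC)
cv2.imwrite('pics/v2.png',c1)
c3=cv2.resize(s['color'][190:245,120:175],(380,380),interpolation=cv2.INTER_CUBIC)
o=np.zeros((600,800,3),np.uint8);o[:375,:550]=c1;o[375:600,:325]=cv2.resize(c2,(325,225));o[375:600,330:555]=cv2.resize(c3,(225,225))
cv2.imwrite('pics/v2.png',o)
g=t['color'].min(2)
for n,(u,v) in dict(big=(320,250),small=(344,237)).items():
    w=g[v-13:v+14,u-13:u+14]
    k,l,st,ce=cv2.connectedComponentsWithStats((w>110).astype(np.uint8))
    i=1+np.argmax(st[1:,4]);cu,cv_=ce[i]+[u-13,v-13];
    p=pt(t,int(round(cu)),int(round(cv_)));print(n,cu,cv_,st[i],p,ptz(t,cu,cv_,p[2]),'mm/px',np.median(t['range_z'][int(cv_),int(cu)])/t['camera_matrix'][0,0])
for u,v in [(190,189),(195,190),(202,190),(210,194),(217,195),(225,195),(232,196),(233,181),(215,180),(207,176),(205,208)]:print((u,v),np.round(pt(t,u,v),1))
E
```

```text
big 320.2616822429907 250.14018691588785 [  5   5  17  17 214] [ 396.31470711 -127.75956169   48.96170549] [ 395.87445527 -128.53488208   48.96170549] mm/px 3.032145176753544
small 344.0917431192661 237.55045871559633 [  8   8  11  12 109] [ 430.75840769 -204.49910043   35.55011079] [ 432.12147233 -204.84457086   35.55011079] mm/px 3.0788729152690495
(190, 189) [581.  251.3 145.5]
(195, 190) [578.4 237.7 139.8]
(202, 190) [579.2 218.8 128.1]
(210, 194) [568.3 197.  114.9]
(217, 195) [566.  177.4 104. ]
(225, 195) [566.8 154.6  90.4]
(232, 196) [564.5 134.4  78.7]
(233, 181) [609.6 130.4  82. ]
(215, 180) [609.9 182.  111.8]
(207, 176) [621.2 204.6 120.5]
(205, 208) [527.4 212.  116.5]
```

View pics/v2.png

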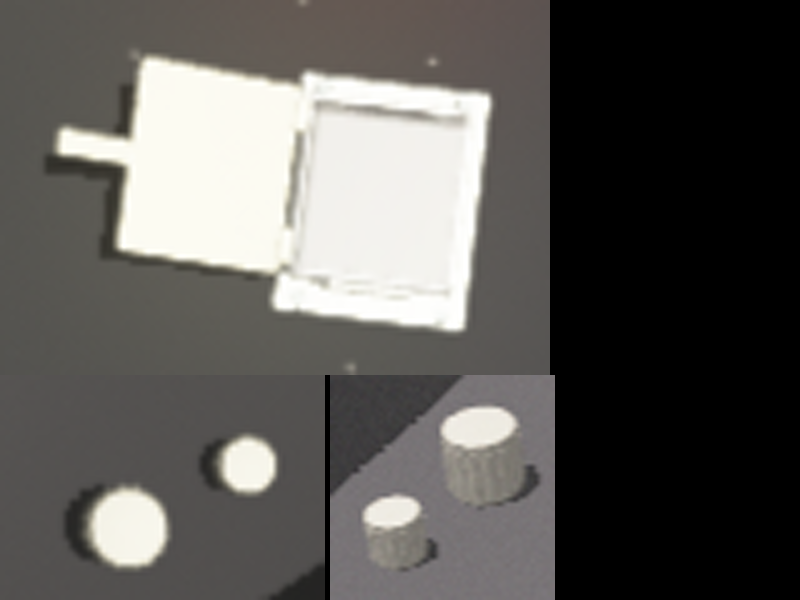

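```bash
python3 - <<'E'
from h import *
t=load('t0')
# base plate corners at z=8
C=np.array([ptz(t,175+a/5-.4,160+b/5-.4,8) for a,b in [(305,73),(490,95),(463,330),(273,308)]])
print(C.round(1)); ctr=C.mean(0); print('tub',ctr)
for i in range(4):
  d=C[(i+1)%4]-C[i];print(np.linalg.norm(d),np.degrees(np.arctan2(d[1],d[0])))
# lid plane
u,v=np.meshgrid(np.arange(185,236),np.arange(170,216))
P=np.array([pt(t,a,b,t['range_z'][b,a]) for a,b in zip(u.ravel(),v.ravel())]); col=t['color'][v.ravel(),u.ravel()].min(1)
m=(col>215)&(P[:,2]>78)&(P[:,1]<226);L=P[m]
for _ in range(3):
  c=L.mean(0);n=np.linalg.svd(L-c)[2][2];n*=np.sign(n[2]);L=L[abs((L-c)@n)<3]
print(len(L),c,n,'tilt',np.degrees(np.arccos(n[2])),'yaw dir of slope',np.degrees(np.arctan2(-n[1],-n[0])))
q=cv2.minAreaRect(L[:,:2].astype(np.float32));print(q,cv2.boxPoints(q))
T=P[(col>200)&(P[:,1]>232)&(P[:,2]>100)];print(len(T),T.mean(0),T.min(0),T.max(0))
E
```

```text
[[641.  125.6   8. ]
 [623.9   8.3   8. ]
 [475.5  29.5   8. ]
 [492.3 148.5   8. ]]
tub [558.18949399  77.9813178    8.        ]
118.49518205171265 -98.2996066508527
149.89643657529226 171.8656370555674
120.20282599596078 81.99332970781738
150.5157617873087 -8.784487697655063
84 [571.05835808 178.02614622 103.97688741] [ 0.01153305 -0.95053893  0.31039127] tilt 71.91718838829405 yaw dir of slope 90.69514505042449
((572.2823486328125, 178.09295654296875), (112.73258209228516, 5.9213457107543945), 3.059131622314453) [[515.8384  178.04134]
 [516.1544  172.12843]
 [628.7263  178.14458]
 [628.4103  184.05748]]
49 [582.01727415 246.36901601 143.24469872] [575.22285651 232.31576281 132.91097151] [589.61324044 259.59035659 153.65300989]
```

```bash
cat >> h.py <<'E'
from scipy.spatial.transform import Rotation as Ro
def st():
    s=arm.get_state();M=Ro.from_quat(s['eef_rot']).as_matrix()
    print('t',round(float(s['time']),2),'p',s['position'].round(1),'x',M[:,0].round(3),'jawyaw',np.degrees(np.arctan2(M[1,1],M[0,1])).round(1),'F',s['contact_force'].round(1),'w',round(float(s['width']),1),'j',s['joint_pos'].round(2))
E
python3 -m creep '[[[2,5.5,1],[0,0,0],-1],[[2,5.5,1],[0,0,0],-1],[[2,5.5,0],[0,0,0],-1],[[2,5.5,0],[0,0,0],-1],[[2,5.5,0],[0,0,0],-1],[[2,5.5,0],[0,0,0],-1],[[2,5.5,0],[0,0,0],-1],[[2,5.5,0],[0,0,0],-1]]' 30; python3 -c "from h import *;st()"
```

```text
time: 1.1
position: [409.7, -131.1, 268.3]
eef_rot: [-0.144, 0.692, 0.144, 0.692]
contact_force: [1.2, -0.2, 0.0]
width: 85.5
t 1.1 p [ 409.7 -131.1  268.3] x [ 0.  0. -1.] jawyaw 113.5 F [ 1.2 -0.2  0. ] w 85.5 j [ 0.07  0.03 -0.4  -0.   -1.14 -1.23]
```

```bash
python3 -m creep '[[[2.2,4.7,0],[0,0,9.7],-1],[[2.2,4.7,0],[0,0,9.7],-1],[[2.2,4.7,0],[0,0,9.7],-1],[[2.2,4.7,0],[0,0,9.7],-1],[[2.2,4.7,0],[0,0,9.7],-1],[[2.2,4.7,0],[0,0,9.7],-1],[[2.0,4.7,0],[0,0,0],-1],[[2.0,4.7,0],[0,0,0],-1],[[0,0,0],[0,0,0],-0.3],[[0,0,0],[0,0,0],-0.3]]'
python3 - <<'E'
from h import *
st()
c=snap('scene','s1')
X=np.array([.990,-.143,0]);h=np.array([565.7,130.4,75])
for th in (149.8,):
  a=np.radians(th);Y=np.array([.143,.99,0])
  for r in (106,136,150): print(r,h+Y*(-r*np.cos(a))+[0,0,r*np.sin(a)], proj(c,h+Y*(-r*np.cos(a))+[0,0,r*np.sin(a)]))
cv2.imwrite('pics/v3.png',cv2.resize(c['color'][90:240,210:370],(800,750))[:600])
E
```

```text
time: 2.35
position: [581.1, 242.7, 267.5]
eef_rot: [-0.463, 0.535, 0.463, 0.534]
contact_force: [-0.5, 0.3, 0.5]
width: 55.3
t 2.35 p [581.1 242.7 267.5] x [-0.002 -0.001 -1.   ] jawyaw 171.7 F [-0.5  0.3  0.5] w 55.3 j [ 0.65  0.38  0.05 -0.   -1.24 -0.8 ]
106 [578.80067745 221.09699772 128.32011434] [304.39319772 164.63762742]
136 [582.50841635 246.76595934 143.41071274] [313.15475825 157.39974253]
150 [584.2386945  258.74480809 150.45299199] [317.23760457 154.02692194]
```

View pics/v3.png

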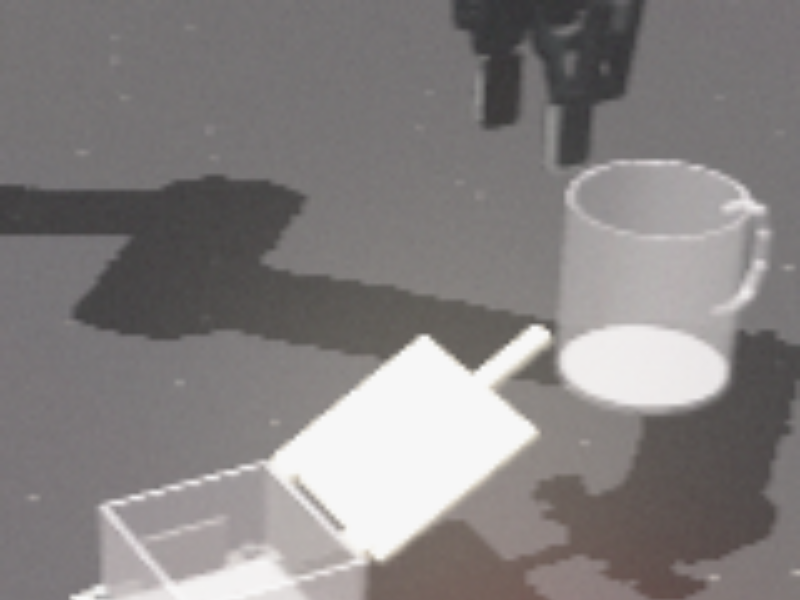

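```bash
python3 -m creep '[[[0.2,0.6,-4],[0,0,0],-0.3],[[0,0,-4],[0,0,0],-0.3],[[0,0,-3],[0,0,0],-0.3],[[0,0,-1.9],[0,0,0],-0.3],[[0,0,0],[0,0,0],-0.3],[[0,0,0],[0,0,0],1],[[0,0,0],[0,0,0],1],[[0,0,0],[0,0,0],1],[[0,0,0],[0,0,0],1],[[0,0,0],[0,0,0],1]]' 30;python3 -c "
from h import *
st()
h=np.array([565.7,130.4,75]);Y=np.array([.143,.99,0]);p=None
for th in list(range(150,-1,-10)):
  a=np.radians(th);r,z=136,4
  q=h+Y*(-r*np.cos(a)+z*np.sin(a))+[0,0,r*np.sin(a)+z*np.cos(a)-2]
  print(th,q.round(1),None if p is None else (q-p).round(1));p=q
"
```

```text
time: 3.65
position: [583.6, 249.7, 139.9]
eef_rot: [-0.463, 0.534, 0.463, 0.535]
contact_force: [-2.5, 4.2, 2.8]
width: 13.2
t 3.65 p [583.6 249.7 139.9] x [ 0.001  0.001 -1.   ] jawyaw 171.8 F [-2.5  4.2  2.8] w 13.2 j [ 0.66  0.49 -0.11 -0.   -0.97 -0.8 ]
150 [582.8 249.  137.5] None
140 [581.  236.1 157.4] [ -1.9 -12.9  19.8]
130 [578.6 220.  174.6] [ -2.3 -16.1  17.3]
120 [575.9 201.1 188.8] [ -2.7 -18.8  14.2]
110 [572.9 180.2 199.4] [ -3.  -21.   10.7]
100 [569.6 157.7 206.2] [ -3.2 -22.5   6.8]
90 [566.3 134.4 209. ] [ -3.4 -23.3   2.8]
80 [562.9 110.9 207.6] [ -3.4 -23.4  -1.4]
70 [559.6  88.1 202.2] [ -3.3 -22.8  -5.5]
60 [556.5  66.5 192.8] [ -3.1 -21.6  -9.4]
50 [553.6  46.9 179.8] [ -2.8 -19.6 -13. ]
40 [551.2  29.8 163.5] [ -2.5 -17.1 -16.3]
30 [549.1  15.8 144.5] [ -2. -14. -19.]
20 [547.6   5.2 123.3] [ -1.5 -10.5 -21.2]
10 [546.6  -1.5 100.6] [ -1.   -6.7 -22.7]
0 [546.3  -4.2  77. ] [ -0.4  -2.7 -23.6]
```

Gripped at 13.2 mm (tab is 14 mm). Swinging over in 10° rows.

```bash
python3 -m creep '[[[-0.19,-1.29,1.98],[0,0,0],1],[[-0.23,-1.61,1.73],[0,0,0],1],[[-0.27,-1.88,1.42],[0,0,0],1],[[-0.3,-2.1,1.07],[0,0,0],1]]';python3 -m creep '[[[-0.32,-2.25,0.68],[0,0,0],1],[[-0.34,-2.33,0.28],[0,0,0],1],[[0,0,0],[0,0,0],1]]';python3 -c "from h import *;st()"
```

```text
time: 4.15
position: [573.2, 178.8, 202.0]
eef_rot: [-0.462, 0.535, 0.463, 0.535]
contact_force: [-0.6, 3.3, -3.6]
width: 13.0
time: 4.53
position: [566.4, 131.6, 211.7]
eef_rot: [-0.462, 0.536, 0.462, 0.535]
contact_force: [-3.9, 1.1, 2.7]
width: 13.2
t 4.53 p [566.4 131.6 211.7] x [-0.001 -0.002 -1.   ] jawyaw 171.6 F [-3.9  1.1  2.7] w 13.2 j [ 0.51  0.34 -0.16  0.   -1.08 -0.65]
```

```bash
python3 -m creep '[[[-0.34,-2.2,-0.2],[0,0,0],1],[[-0.33,-2.28,-0.6],[0,0,0],1],[[-0.31,-2.16,-0.95],[0,0,0],1],[[-0.28,-1.96,-1.3],[0,0,0],1],[[-0.25,-1.71,-1.63],[0,0,0],1]]';python3 -m creep '[[[-0.2,-1.4,-1.9],[0,0,0],1],[[-0.15,-1.05,-2.12],[0,0,0],1],[[-0.1,-0.67,-2.27],[0,0,0],1],[[-0.04,-0.27,-2.3],[0,0,0],1],[[0,0,-0.3],[0,0,0],1],[[0,0,0],[0,0,0],1]]';python3 -c "from h import *;st()"
```

```text
time: 5.15
position: [551.5, 28.9, 166.0]
eef_rot: [-0.464, 0.535, 0.462, 0.534]
contact_force: [-4.0, -2.0, 6.5]
width: 13.0
time: 5.9
position: [546.2, -5.4, 74.9]
eef_rot: [-0.463, 0.537, 0.463, 0.533]
contact_force: [-1.5, -8.3, 2.2]
width: 13.4
t 5.9 p [546.2  -5.4  74.9] x [-0.004 -0.004 -1.   ] jawyaw 171.8 F [-1.5 -8.3  2.2] w 13.4 j [ 0.29  0.44 -0.4   0.   -0.73 -0.44]
```

```bash
python3 -m creep '[[[0,0,-0.3],[0,0,0],1],[[0,0,-0.2],[0,0,0],1],[[0,0,0],[0,0,0],1]]';python3 -m creep '[[[0,0,0],[0,0,0],-0.3],[[0,0,0],[0,0,0],-0.3],[[0,0,0],[0,0,0],-0.3],[[0,0,3],[0,0,0],-0.3],[[0,-2,5],[0,0,0],-0.3],[[0,-4,3],[0,0,0],-0.3],[[0,-5,0],[0,0,0],-0.3],[[0,-5,0],[0,0,0],-0.3],[[0,0,0],[0,0,0],-0.3]]'; python3 - <<'E'
from h import *
st();t=snap('top','t2');s=snap('scene','s2')
o=np.zeros((600,800,3),np.uint8)
o[:,:400]=cv2.resize(t['color'][165:240,205:255],(400,600),interpolation=cv2.INTER_CUBIC)
o[:,400:]=cv2.resize(s['color'][165:240,220:270],(400,600),interpolation=cv2.INTER_CUBIC)
cv2.imwrite('pics/v4.png',o)
print(proj(t,[558.2,77.9,106]),proj(s,[558.2,77.9,106]),proj(t,[558.2,77.9,84]),proj(s,[558.2,77.9,84]))
u,v=np.meshgrid(np.arange(205,256),np.arange(165,240))
P=np.array([pt(t,a,b,t['range_z'][b,a]) for a,b in zip(u.ravel(),v.ravel())])
L=P[(abs(P[:,2]-81)<6)&(np.hypot(P[:,0]-558,P[:,1]-78)<50)&(np.hypot(P[:,0]-558,P[:,1]-78)>25)]
c=L.mean(0);n=np.linalg.svd(L-c)[2][2];print(len(L),c,n)
S=P[(P[:,2]>95)&(np.hypot(P[:,0]-558,P[:,1]-78)<30)];print(len(S),S.round(0))
E
```

```text
time: 6.28
position: [546.3, -5.2, 70.1]
eef_rot: [-0.463, 0.537, 0.462, 0.533]
contact_force: [-1.7, -9.3, 1.8]
width: 13.0
time: 7.4
position: [546.8, -165.2, 180.1]
eef_rot: [-0.462, 0.536, 0.462, 0.536]
contact_force: [-0.2, -0.1, 0.6]
width: 55.7
t 7.4 p [ 546.8 -165.2  180.1] x [-0. -0. -1.] jawyaw 171.5 F [-0.2 -0.1  0.6] w 55.7 j [-0.01  0.35 -0.22  0.   -0.99 -0.14]
[250.62327092 196.71610708] [255.09467352 185.19885235] [250.75446225 197.43395977] [255.13877077 192.46836968]
359 [557.34715228  97.18359773  82.83040576] [ 0.00958578 -0.00618828  0.99993491]
55 [[573.  61. 464.]
 [569.  61. 477.]
 [566.  61. 480.]
 [564.  62. 479.]
 [562.  62. 481.]
 [559.  62. 487.]
 [557.  62. 487.]
 [555.  62. 485.]
 [552.  62. 486.]
 [550.  62. 485.]
 [548.  62. 483.]
 [546.  62. 483.]
 [543.  62. 488.]
 [542.  62. 480.]
 [539.  62. 487.]
 [537.  62. 483.]
 [535.  62. 481.]
 [534.  62. 478.]
 [567.  80. 101.]
 [566.  77. 107.]
 [567.  74. 102.]
 [563.  83. 110.]
 [563.  80. 107.]
 [563.  77. 111.]
 [563.  74. 104.]
 [561.  86. 101.]
 [560.  83. 107.]
 [560.  80. 109.]
 [560.  77. 107.]
 [560.  74. 105.]
 [560.  71. 103.]
 [561.  68.  98.]
 [558.  89. 103.]
 [558.  86. 106.]
 [557.  83. 115.]
 [557.  80. 106.]
 [557.  77. 106.]
 [557.  74. 106.]
 [557.  71. 112.]
 [555.  86. 106.]
 [555.  83. 104.]
 [554.  80. 110.]
 [554.  77. 107.]
 [554.  74. 109.]
 [554.  71. 108.]
 [554.  68. 108.]
 [552.  83. 104.]
 [551.  80. 108.]
 [551.  77. 108.]
 [551.  74. 107.]
 [552.  71. 101.]
 [549.  80. 100.]
 [549.  77.  98.]
 [549.  74.  99.]
 [546.  80.  97.]]
```

View pics/v4.png

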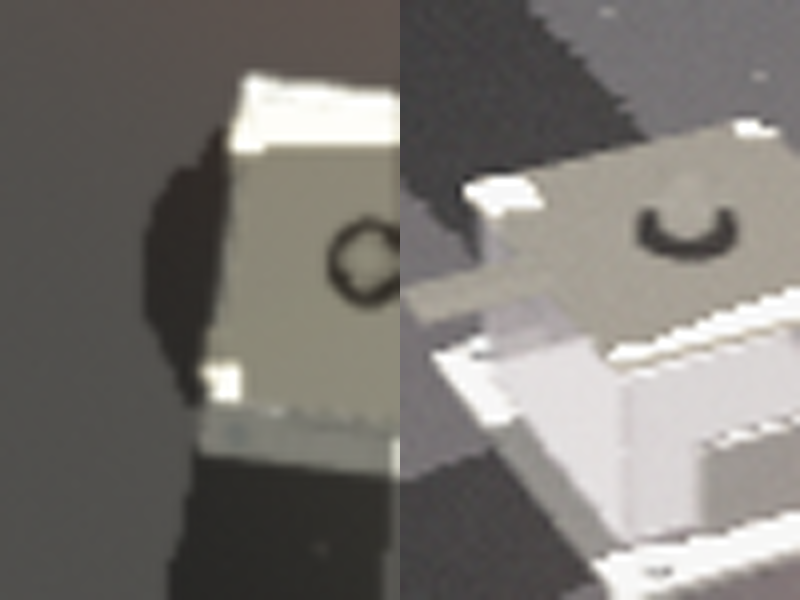

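```bash
python3 -c "
from h import *
s=load('s0');t=load('t0');print(ptz(s,135.5,223.1,34),ptz(t,344.09,237.55,34),arm.tip_reach)"
python3 -m creep '[[[-2.9,-1,0],[0,0,0],-0.3],[[-2.9,-1,-1],[0,0,0],-0.3],[[-2.9,-1,-2],[0,0,0],-0.3],[[-2.8,-1,-3],[0,0,0],-0.3],[[0,0,-3],[0,0,0],-0.3],[[0,0,0],[0,0,0],-0.3]]' 50; python3 - <<'E'
from h import *
st();s=snap('scene','s3');cv2.imwrite('pics/v5.png',cv2.resize(s['color'][160:250,100:190],(600,600),interpolation=cv2.INTER_CUBIC))
E
```

```text
[ 437.43658108 -205.10856504   34.        ] [ 432.13580525 -205.11452314   34.        ] 17.0
time: 8.25
position: [430.9, -201.5, 88.9]
eef_rot: [-0.462, 0.535, 0.464, 0.533]
contact_force: [0.1, 0.0, 0.0]
width: 55.4
t 8.25 p [ 430.9 -201.5   88.9] x [-0.005  0.001 -1.   ] jawyaw 171.8 F [0.1 0.  0. ] w 55.4 j [-0.09  0.33 -0.56 -0.   -0.69 -0.05]
```

View pics/v5.png

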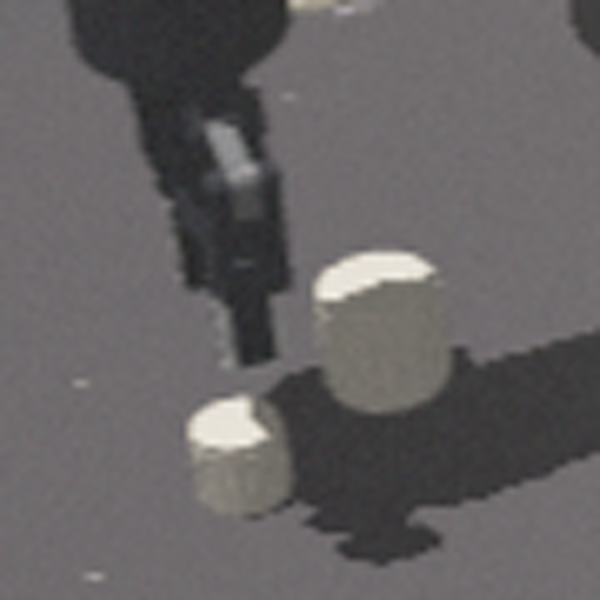

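The small cap, at (240,455) in the crop, is just under the jaws, and the large one at (385,330) is clear. Descending.

```bash
python3 -m creep '[[[0.25,-0.35,-2],[0,0,0],-0.3],[[0,0,-2],[0,0,0],-0.3],[[0,0,-1.5],[0,0,0],-0.3],[[0,0,-0.9],[0,0,0],-0.3],[[0,0,0],[0,0,0],0.2],[[0,0,0],[0,0,0],1],[[0,0,0],[0,0,0],1],[[0,0,0],[0,0,0],1],[[0,0,0],[0,0,0],1]]' 50; python3 -c "from h import *;st()"
python3 -m creep '[[[0,0,2],[0,0,0],1],[[0,0,4],[0,0,0],1],[[0,0,5],[0,0,0],1],[[0,0,5],[0,0,0],1],[[0,0,0],[0,0,0],1]]'; python3 - <<'E'
from h import *
st();s=snap('scene','s4');cv2.imwrite('pics/v6.png',cv2.resize(s['color'][100:250,80:230],(600,600),interpolation=cv2.INTER_CUBIC))
E
```

```text
time: 9.43
position: [435.4, -206.1, 27.0]
eef_rot: [-0.463, 0.534, 0.462, 0.535]
contact_force: [0.6, 2.2, 6.6]
width: 32.6
t 9.43 p [ 435.4 -206.1   27. ] x [ 0.002 -0.    -1.   ] jawyaw 171.8 F [0.6 2.2 6.6] w 32.6 j [-0.1   0.44 -0.6   0.   -0.53 -0.04]
time: 10.05
position: [436.7, -206.6, 190.2]
eef_rot: [-0.465, 0.533, 0.46, 0.537]
contact_force: [-0.2, -0.1, -1.3]
width: 32.9
t 10.05 p [ 436.7 -206.6  190.2] x [ 0.009 -0.002 -1.   ] jawyaw 171.8 F [-0.2 -0.1 -1.3] w 32.9 j [-0.1   0.19 -0.42  0.   -0.94 -0.04]
```

View pics/v6.png

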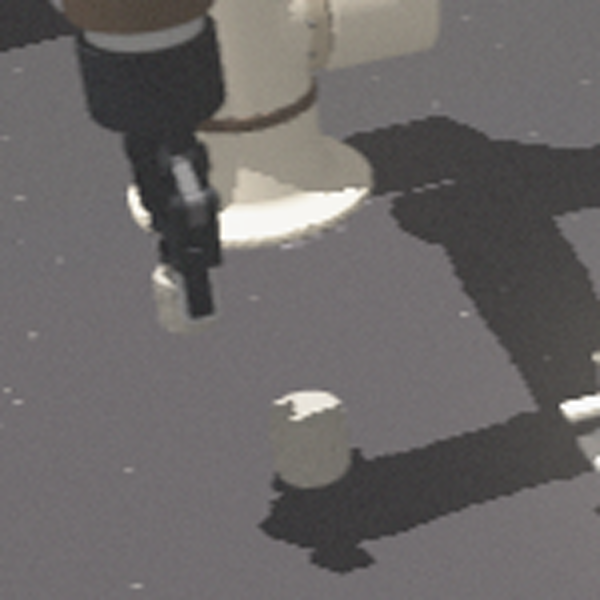

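```bash
python3 -m creep '[[[2,4.7,0],[0,0,0],1],[[2,4.7,0],[0,0,0],1],[[2,4.7,0],[0,0,0],1],[[2,4.7,0],[0,0,0],1],[[2,4.7,-1],[0,0,0],1],[[2.1,4.8,-1],[0,0,0],1],[[0,0,-2],[0,0,0],1],[[0,0,-0.9],[0,0,0],1],[[0,0,0],[0,0,0],1]]' 60; python3 - <<'E'
from h import *
st();s=snap('scene','s5');t=snap('top','t5');p=arm.get_state()['position']
o=np.zeros((600,800,3),np.uint8)
for c,a,b,n in((s,0,(150,230),'s'),(t,400,(165,225),'t')):
  im=c['color'][b[1]-75+40:b[1]+40,225:275] if n=='s' else c['color'][160:235,225:275]
  o[:,a:a+400]=cv2.resize(im,(400,600),interpolation=cv2.INTER_CUBIC)
o[:,:400]=cv2.resize(s['color'][140:215,230:280],(400,600),interpolation=cv2.INTER_CUBIC)
cv2.imwrite('pics/v7.png',o)
for z in (84,106):print(z,(proj(s,[558.2,77.9,z])-[229.5,139.5])*8)
print('rim',(proj(s,p+[0,1,-27])-[229.5,139.5])*8,'top',(proj(s,p+[0,1,7])-[229.5,139.5])*8)
E
```

```text
time: 11.22
position: [554.6, 76.1, 135.7]
eef_rot: [-0.462, 0.536, 0.463, 0.534]
contact_force: [0.6, 0.4, -0.1]
width: 32.6
t 11.22 p [554.6  76.1 135.7] x [-0.003 -0.001 -1.   ] jawyaw 171.7 F [ 0.6  0.4 -0.1] w 32.6 j [ 0.43  0.38 -0.3  -0.   -0.89 -0.57]
84 [205.11016613 423.74695741]
106 [204.75738812 365.59081878]
rim [198.25488226 350.91745679] top [197.59691881 258.50643846]
```

View pics/v7.png

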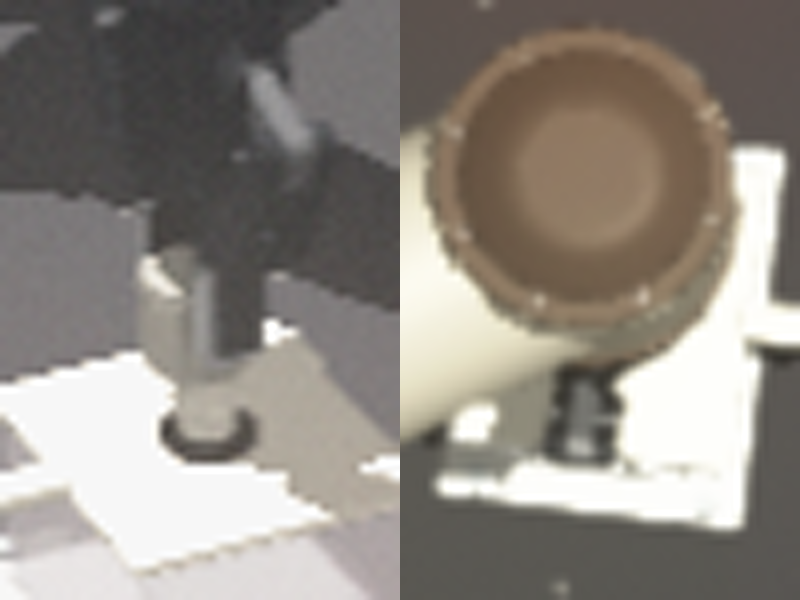

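```bash
python3 -m creep '[[[0.36,0.1,0],[0,0,0],1],[[0,0,-0.4],[0,0,0],1],[[0,0,0],[0,0,0],1]]'; python3 -m creep '[[[0,0,-0.3],[0,0,0],1],[[0,0,-0.2],[0,0,0],1],[[0,0,0],[0,0,0],1]]';python3 -c "from h import *;st()"
```

```text
time: 11.7
position: [559.0, 77.7, 133.0]
eef_rot: [-0.462, 0.535, 0.463, 0.535]
contact_force: [-1.5, 0.1, -0.8]
width: 32.4
time: 12.08
position: [559.0, 77.9, 127.9]
eef_rot: [-0.463, 0.535, 0.463, 0.535]
contact_force: [-0.4, 0.3, -0.2]
width: 32.5
t 12.07 p [559.   77.9 127.9] x [-0.001 -0.    -1.   ] jawyaw 171.7 F [-0.4  0.3 -0.2] w 32.5 j [ 0.43  0.4  -0.3  -0.   -0.87 -0.57]
```

```bash
for i in 1 2 3 4; do python3 -m creep '[[[0,0,-0.15],[0,0,0],1],[[0,0,-0.15],[0,0,0],1],[[0,0,0],[0,0,0],1]]' 90 | grep -E 'pos|force'; done
```

```text
position: [559.1, 77.9, 125.1]
contact_force: [-0.1, -0.2, 0.0]
position: [559.1, 77.7, 123.0]
contact_force: [-3.1, -1.3, 5.3]
position: [558.8, 77.7, 119.4]
contact_force: [-1.9, -0.6, 2.7]
position: [558.7, 77.8, 115.1]
contact_force: [-0.3, -2.1, -2.1]
```

The force peaked near z=122 and then dropped, which looks like the click. Continuing to the seat.

```bash
for i in 1 2 3; do python3 -m creep '[[[0,0,-0.1],[0,0,0],1],[[0,0,-0.1],[0,0,0],1],[[0,0,0],[0,0,0],1]]' 90 | grep -E 'pos|force'; done
```

```text
position: [558.7, 77.9, 113.6]
contact_force: [-1.2, -0.9, -2.3]
position: [559.4, 78.1, 112.4]
contact_force: [-1.5, -0.7, -1.1]
position: [559.5, 77.9, 110.6]
contact_force: [-1.8, -0.6, 2.7]
```

```bash
for i in 1 2; do python3 -m creep '[[[0,0,-0.1],[0,0,0],1],[[0,0,0],[0,0,0],1],[[0,0,0],[0,0,0],1]]' 90 | grep -E 'pos|force'; done
```

```text
position: [559.5, 78.0, 110.1]
contact_force: [-2.4, -1.0, 5.6]
position: [559.5, 78.0, 110.0]
contact_force: [-4.8, -0.6, 10.0]
```

```bash
python3 -m creep '[[[0,0,-0.05],[0,0,0],1],[[0,0,0],[0,0,0],1],[[0,0,0],[0,0,0],1],[[0,0,0],[0,0,0],1],[[0,0,0],[0,0,0],1],[[0,0,0],[0,0,0],1]]' 90; python3 - <<'E'
from h import *
st();s=snap('scene','s8')
cv2.imwrite('pics/v8.png',cv2.resize(s['color'][140:215,215:290],(600,600),interpolation=cv2.INTER_CUBIC));st()
E
```

```text
time: 16.2
position: [559.6, 77.9, 110.0]
eef_rot: [-0.463, 0.534, 0.462, 0.535]
contact_force: [-5.8, -0.7, 13.1]
width: 31.6
t 16.2 p [559.6  77.9 110. ] x [ 0.002 -0.    -1.   ] jawyaw 171.8 F [-5.8 -0.7 13.1] w 31.6 j [ 0.43  0.42 -0.32  0.   -0.83 -0.57]
t 16.25 p [559.6  77.9 110. ] x [ 0.002 -0.    -1.   ] jawyaw 171.8 F [-5.7 -0.3 13.7] w 31.6 j [ 0.43  0.42 -0.32  0.   -0.83 -0.57]
```

View pics/v8.png

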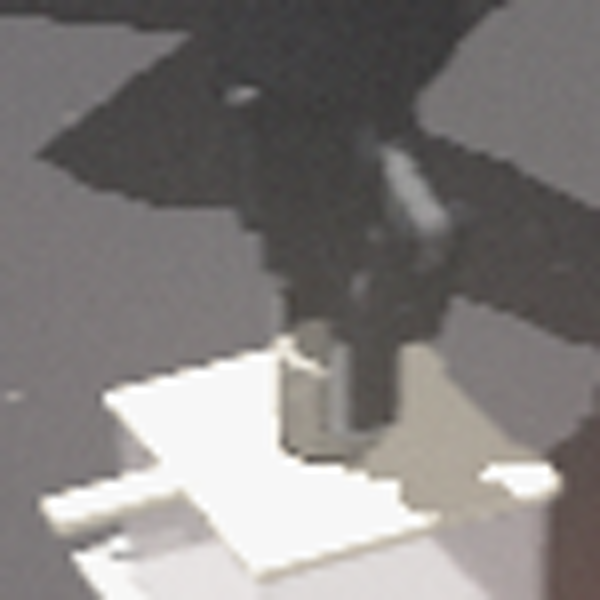

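The cap sits down at the plate at (330,455) in the crop and the black ring is hidden under it. The lid is flat. The TCP is 14 to 15 mm below where it first met the bumps. Handing in.

```bash
python3 -c "
from h import *
arm.sign_off();st()"
```

```text
the job is handed in; nothing more can be done
the job is handed in; nothing more can be done
```

The lid is flipped shut on the tub and the small ribbed cap is pressed home on the spout. I handed in at about 16 s with the arm still holding the cap down.

- **Lid:** I swung it over by its tab. After release, a plane fitted to its top face in the top camera came out level to under 1°, about 82 mm up against the 81 mm expected.
- **Cap:** The upward force reached about 5 N with the cap's rim near 96 mm above the bench, close to the expected 98 mm. It then fell away as the cap passed the bumps.
- **Final hold:** The rim is at about 83 mm, against a seat at 84 mm with about 1 mm of give. The downward push is about 13 N with a 90 N grip, above the suggested 10 N.
- **Bystanders:** I made no contact with the jar lid, vial or jug, but I did not re-measure them at the end.

Two checks disagreed slightly:
- The two cameras placed the cap 5 mm apart in x before I picked it up; the closing jaws centred it.
- A steady 6 N sideways force remains on the tool. The tool is 1 to 1.5 mm off my measured spout position, inside the 4 mm allowed.

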